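# Load a petri dish stack into the colony imager

### The arm

A 6-joint arm with a two-finger parallel gripper is mounted at the origin on a cart in front of the work surface, level with it; the furniture and walls round the work are solid. World frame = base frame: x ahead of the robot, y to its left, z up, the work surface at z = 0. Lengths are in m, angles in rad, forces in N, time in s.
With the tool pointing down it reaches from about 0.35 to 0.975 m from the base axis. Payload 4.9 kg.
Tool frame: the origin (TCP) lies at the very end of the fingers, on their centre line; the grasp point (between the pads) lies 19 mm behind it; z points along the fingers, y is the line along which they close (so a half turn about z gives the same grasp; the last joint's range is limited). The gripper opens to 85 mm and grips with 20 to 120 N. Pads are 22 mm wide; open, the fingers measure 114 mm over their backs; the gripper's body (76 mm by 85 mm) begins 54 mm behind the grasp point. The pads swing forward as they close: fully open they stand 13 mm farther back than shut.
Start: joints at [-1.467, 0.053, 1.613, -0, 1.476, -0.119], TCP at [0.138, -0.61, 0.231] pointing down, gripper open.
Joint ranges: [-3.01, 3.01], [-1.01, 2.22], [0.06, 2.58], [-1.02, 4.17], [0.09, 2.62], [-3.14, 3.14]. Speed limits (rad/s): [2.57, 2.57, 3.14, 3.14, 3.14, 3.14].

### API

Orientations are given as a unit quaternion [w, x, y, z].
In Python, from plant import manip, vision, order gives the robot as it stands.
- The arm moves only by the tool play_rows, never from a script. Its argument "steps" is a list that holds one entry, the list of rows, each a list of 6 numbers: the shift along the tool's x, y, z in mm, then the turn, a rotation vector about the tool's x, y, z in degrees. A call has 1 to 12 rows; each row is the pose to reach, as a shift and turn from the pose commanded when the call began, along the tool's axes at that moment; what a row does not reach only later rows make up. A row lasts 1/12 s, in which the tool goes at most 41.7 mm and 7.16 degrees, less where a joint would pass 70% of its speed; a pose out of reach is approached as far as the arm can. A call with a gripper value outside its range is refused whole. "claw" is the gripper's target within -1 to 1 (fully open at 1, half-way at 0, shut at -1), set as the call begins (left out, the last holds). The fingers move at their own pace and stop on an object; the grip force is fixed at half the most. Time passes only in rows, so rows that repeat a pose let the fingers close. It gives the time, the measured TCP pose, the force, the opening and the grip force at its end, in the units of the state.
- manip.state(): the state, without advancing time (a new reading comes with each control period).
- vision.grab_frame(name): name is "scene" or "top" or "wrist"; returns (picture, depth): 420x560x3 uint8, blue, green, red; 420x560 float32, m along the optical axis (not along the pixel's ray), 0 where there is no reading.
- vision.camera_info(name): a dict with "K" (3x3 intrinsics, pixels), "eye" and "orientation" of the camera in the world; the wrist camera has in their place "T_tool_cam" (4x4, takes a point from camera to tool coordinates, whose origin is the TCP and whose axes are the flange's). Camera axes: x right, y down, z forward; pixel columns grow to the right and rows downward; lengths in m; the calibration is good to about 2 mm. The wrist camera is an equidistant fisheye: a pixel r from the principal point sees the ray r / f radians off the axis. A picture is of the moment at which its call begins: read the wrist's pose just before it. camera_info takes no time and is no camera call.
- order.job_done(): hands the job in; it is judged then, once.
The state is a dict: "time": time; "joint_pos": joint angles; "joint_vel": joint speeds; "joint_efforts": joint torques, N m; "tool_pos": TCP position; "tool_rot": TCP orientation; "contact_force": force on the tool from outside, world axes, zero at the start; "ft_torque": the same for the moment, N m; "gripper_width": opening from 0.0 (shut) to 1.0 (fully open); "grasp_force": force on a finger pad.
Only numpy, scipy, OpenCV 4.12 (cv2) and the standard library are available. Lean on these libraries where they do the work, as an engineer would, in place of code of your own. Each camera call takes 0.05 s, during which the arm holds its last target. There are 200 camera calls.

### The job

Open the colony imager's bifold door by pushing the post at its fold hinge until both panels are folded flat together against the hinge jamb. Then, without lifting it, slide the white petri dish stack through the opening and under the hood until it meets the sprung stop inside, press it gently against the stop for a moment, and leave it there, wholly inside the hood, with the door still folded away and the cups and bottle undisturbed.

Things in the scene. Friction and masses are not known exactly. Their poses are not given: they have to be found in the camera images.
- imager: Low white hood fixed to the worktop, open in front, no floor. Origin: on the worktop under the middle of the roof's front edge; x points inward, y left seen from the front, z up. Inside y -72 to 72 mm; walls 10 mm thick from x = 0; roof 80 to 86 mm above the worktop; outside 165 mm deep, 164 mm wide. Grey camera head on the roof: x 83 to 153, y -43 to 43 mm, up to 145 mm high.
- stop_zone (a point): Mid-range place, on the worktop, of the hidden black stop pad in the hood (90 mm wide, 5 to 27 mm high, facing the front). The pad's face lies up to 10 mm nearer or farther than this point, set anew each time: it can only be felt. It begins to give at 4 N, takes 8 N pressed in its full 12 mm, then is rigid. Never push the dish with over 25 N. Axes as the imager.
- door (a joint): Hinge of the inner of two blue door panels, each 72 mm wide, 5 mm thick, 8 to 80 mm above the worktop. Rad: value + 0.6 is the angle from inner panel to closed front; grows as the door folds outward (fold away from the hood, far edge sliding along the front); end stop 0.9 = fully folded. Stiff: stays where left. Folded, it sticks out 77 mm at y -75 to -59 mm, leaving y -59 to 72 mm free.
- jamb (a point): Point on the worktop on the vertical axis of the door's jamb hinge: x = -5 mm, y = -72 mm in the imager's frame. The fold hinge moves round it on a circle of 72 mm radius, from straight across the front (towards the imager's +y) outward to straight away from the hood (-x). Axes as the imager.
- fold_pin (a point): Point on the axis of the black upright post on the door's fold hinge, 95 mm above the worktop. Post 12 mm in diameter, free from 82 to 105 mm above the worktop, with a 17 mm wide orange cap from 105 to 109 mm; it takes about 2 to 4 N to push along its circle.
- dish: Two closed white petri dishes stacked (one rigid piece), a disc of 90 mm diameter and 32 mm high, about 50 g, standing on the worktop in front of the hood. Origin: centre of its underside, z up.
- cup_beans: Specimen cup of pale beans with a red lid, 62 mm wide, 73 mm high; origin at the centre of its underside, z up. Bystander, to be left alone.
- cup_dark: Specimen cup of dark red seeds with a red lid, 62 mm wide, 73 mm high; origin at the centre of its underside, z up. Bystander, to be left alone.
- bottle_blue: Reagent bottle with a blue cap, 56 mm wide, 101 mm high; origin at the centre of its underside, z up. Bystander, to be left alone.
Mind the look-alikes: they are no part of the job. What is meant by the dish is not black, and is the larger of those in its own colour.

How it is judged:
On the way, in this order (a step that is already met when the one before it is completed fails the run):
1. the door is folded back against its jamb (joint above 0.75 rad) (value of joint door above 0.75 rad), for 0.2 s.
2. the dish stack, inside the hood, is pressed against the sprung stop (more than 3 N) (x of dish in the frame of imager between 0.048 and 0.092 m and y of dish in the frame of imager between -0.03 and 0.03 m and contact force between dish and imager above 3 N), for 0.2 s.
At the end, for the whole second after the job is handed in: The dish stack stands flat on the worktop, at rest and released, wholly under the hood (its centre 48 to 92 mm in from the roof's front edge, within 30 mm of the middle), and the door is still folded open (joint above 0.7 rad) (x of dish in the frame of imager between 0.048 and 0.092 m and y of dish in the frame of imager between -0.03 and 0.03 m and value of joint door above 0.7 rad and angle between dish's own z axis and vertical below 0.1 rad and height (world z) of dish below 0.006 m and linear speed of dish below 0.01 m/s and contact force between dish and the fingers below 0.1 N); the robot touches nothing.
It fails at once if the dish stack is pushed or squeezed with more than 25 N (contact force between dish and the fingers above 25 N or contact force between dish and imager above 25 N).
It fails at once if the dish stack is lifted or tipped (height (world z) of dish above 0.02 m or angle between dish's own z axis and vertical above 0.35 rad).
It fails at once if a cup or the bottle is shifted by more than 20 mm or tipped (distance of any of cup_beans, cup_dark, bottle_blue from where it was at the start of the episode above 0.02 m or angle between any of cup_beans, cup_dark, bottle_blue's own z axis and vertical above 0.3 rad).
It also fails if it takes over 51 s, if anything falls off the work surface, if the arm or the gripper's body presses on something with over 40 N, if the wrist force passes 120 N, or if a joint passes its speed limit or range.

## Working session

There is one attempt and no reset: what is moved stays moved. The work goes in short steps, Python scripts to look and compute and a tool call to move; the robot and the scene stay as the last step left them, time stands still between calls to the robot, and variables do not carry over. Pictures are saved under pics/ and viewed, at most 10 in all, crops included, and the job is handed in when it is done.

Besides the shell and the picture viewer there is one more tool, called after "Request:" as a command line: name --argument value ..., lists and objects as JSON in quotes. play_rows: Moves the arm, as the interface text tells. Its arguments: {"type":"object","properties":{"steps":{"type":"array"},"claw":{"type":"number"}},"required":["steps"]}

```bash
mkdir -p pics; cat > h.py <<'E'
import numpy as np, cv2
from scipy.spatial.transform import Rotation as R
from plant import manip, vision, order
def cloud(name):
    im,d=vision.grab_frame(name); c=vision.camera_info(name); K=np.array(c["K"])
    v,u=np.mgrid[0:d.shape[0],0:d.shape[1]]
    p=np.stack([(u-K[0,2])/K[0,0]*d,(v-K[1,2])/K[1,1]*d,d],-1)
    o=np.array(c["orientation"])
    M=o if o.shape==(3,3) else R.from_quat(o[[1,2,3,0]]).as_matrix()
    P=p@M.T+np.array(c["eye"]); P[d==0]=np.nan
    return im,d,P
E
python3 - <<'E'
from h import *
for n in("scene","top"):
    im,d,P=cloud(n); cv2.imwrite(f"pics/{n}0.png",im); np.savez(f"{n}0.npz",im=im,P=P)
    print(n,vision.camera_info(n))
s=manip.state();print(s)
E
```

```text
scene {'K': array([[516.20999962,   0.        , 267.79175746],
       [  0.        , 516.20999962, 203.81010508],
       [  0.        ,   0.        ,   1.        ]]), 'eye': array([ 0.03987869, -0.92247014,  0.82628772]), 'orientation': array([-0.39449568,  0.8639737 , -0.28577337,  0.12749976])}
top {'K': array([[435.50136318,   0.        , 285.88436319],
       [  0.        , 435.50136318, 215.6219445 ],
       [  0.        ,   0.        ,   1.        ]]), 'eye': array([ 0.41940335, -0.24585707,  1.11196949]), 'orientation': array([ 0.04021167, -0.69785908,  0.71418325, -0.03630448])}
{'time': 0.1, 'joint_pos': array([-1.46701871e+00,  5.32964865e-02,  1.61418436e+00,  6.06320968e-06,
        1.47600199e+00, -1.19021499e-01]), 'joint_vel': array([-0.00131001, -0.00180841, -0.00398323, -0.0002764 ,  0.00041324,
       -0.00033384]), 'joint_efforts': array([ 1.14647355e-03, -3.94905102e+01, -3.71360850e+01, -1.37909123e-05,
        3.98686665e-03, -8.08191658e-06]), 'tool_pos': array([ 0.13802915, -0.60897754,  0.23016593]), 'tool_rot': array([-9.45037632e-04,  9.93801072e-01,  1.11168954e-01,  1.02209706e-05]), 'contact_force': array([ 0.07641615, -0.73756405, -0.17066902]), 'ft_torque': array([ 0.01194958, -0.00855355, -0.00680375]), 'grasp_force': 0.0, 'gripper_width': 0.999927200236372}
```

View pics/scene0.png

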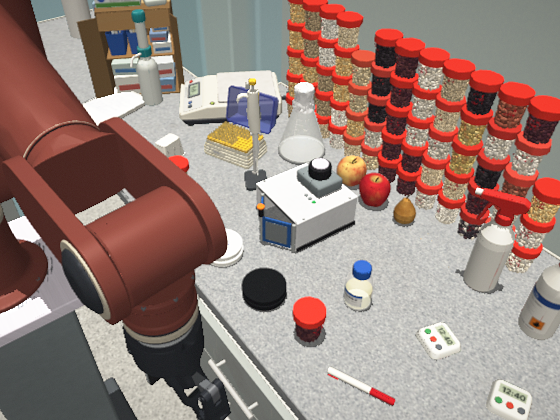

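View pics/top0.png

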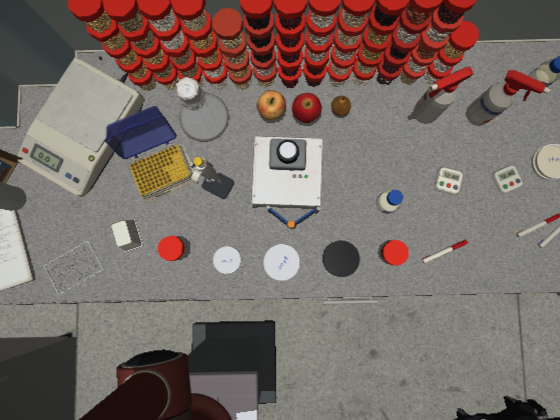

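The top view shows two white discs: a smaller one at (227,260) and a larger one at (281,262). There is also a black disc at (341,258). The dish is the larger white one at (281,262). The hood's front edge is at row ~207, the orange cap is at (291,224), and the jamb is on the right at ~(321,208).

```bash
python3 - <<'E'
from h import *
z=np.load("top0.npz"); im,P=z["im"],z["P"]; Z=P[...,2]
cv2.imwrite("pics/crop.png",cv2.resize(im[120:290,200:420],None,fx=3.4,fy=3.4,interpolation=cv2.INTER_CUBIC))
hsv=cv2.cvtColor(im,cv2.COLOR_BGR2HSV)
v,u=np.mgrid[0:420,0:560]
# hood roof
m=(abs(Z-.086)<.006)&(u>240)&(u<335)&(v>125)&(v<215)&(hsv[...,1]<60)
q=P[m][:,:2].astype(np.float32); r=cv2.minAreaRect(q); print("roof",m.sum(),r,cv2.boxPoints(r).tolist())
def disc(n,c,zt,w=26):
    m=(abs(Z-zt)<.008)&(np.hypot(u-c[0],v-c[1])<w)
    q=P[m][:,:2].astype(np.float32); (cx,cy),rr=cv2.minEnclosingCircle(q); print(n,m.sum(),np.median(P[m][:,2]),"enc",cx,cy,rr,"mid",(q.max(0)+q.min(0))/2, "mean",q.mean(0))
disc("dish",(281,262),.032);disc("small",(227,260),.03);disc("black",(341,258),.032)
disc("cupL",(170,248),.073,20);disc("cupR",(396,252),.073,20)
disc("bottle",(395,197),.101,14)
m=(Z>.09)&(np.hypot(u-291,v-224)<9); print("cap",m.sum(),P[m].mean(0),np.median(P[m],0))
for y in range(216,232): print(y,[f"{Z[y,x]:.3f}" for x in range(284,299)])
m=(hsv[...,0]>100)&(hsv[...,0]<125)&(hsv[...,1]>90)&(v>203)&(v<230)&(u>260)&(u<325)&(Z>.06); q=P[m]
for yy in np.arange(q[:,1].min(),q[:,1].max(),.01):
    k=abs(q[:,1]-yy)<.005; print("door",yy.round(3),q[k,0].mean().round(4))
E
```

```text
roof 3472 ((0.6309208869934082, -0.24482016265392303), (0.1642194539308548, 0.18292447924613953), 86.53117370605469) [[0.5346581339836121, -0.3212454915046692], [0.7172474265098572, -0.3323134183883667], [0.7271836400032043, -0.16839483380317688], [0.5445943474769592, -0.15732690691947937]]
dish 1036 0.033115180623926044 enc 0.4225958585739136 -0.22605590522289276 0.04477214813232422 mid [ 0.42240065 -0.22537374] mean [ 0.4225162 -0.2260135]
small 573 0.025898272463947825 enc 0.4314877986907959 -0.08962509781122208 0.03432068973779678 mid [ 0.43151087 -0.08987159] mean [ 0.43132207 -0.08987308]
black 1042 0.03305090032483593 enc 0.4276951253414154 -0.3746095299720764 0.0450034998357296 mid [ 0.42750365 -0.37475312] mean [ 0.42759705 -0.37422347]
cupL 516 0.07401493337539178 enc 0.4618205726146698 0.0377383753657341 0.030598286539316177 mid [0.46234858 0.03825757] mean [0.4616415  0.03698596]
cupR 518 0.07363068927795302 enc 0.4389238953590393 -0.49864116311073303 0.030758945271372795 mid [ 0.43953878 -0.49768898] mean [ 0.43919873 -0.49805573]
bottle 188 0.10193190735819146 enc 0.567
[... 2056 characters left out ...]
000', '0.002', '-0.001', '0.005', '0.002', '-0.001', '0.001', '0.004', '0.004', '0.004', '0.000', '-0.003', '0.004', '0.003']
230 ['0.002', '0.002', '0.007', '-0.000', '0.004', '0.004', '0.002', '0.000', '0.001', '0.004', '0.002', '0.006', '0.005', '0.002', '-0.000']
231 ['0.000', '0.001', '0.002', '0.001', '0.003', '0.004', '0.002', '-0.002', 'nan', '-0.001', '0.004', '-0.001', '0.001', '0.005', '-0.000']
door -0.309 0.5434
door -0.299 0.5384
door -0.289 0.5322
door -0.279 0.5257
door -0.269 0.5199
door -0.259 0.5168
door -0.249 nan
door -0.239 0.5198
door -0.229 0.5274
door -0.219 0.5355
door -0.209 0.5437<stdin>:19: RuntimeWarning: Mean of empty slice.
  ret = ret.dtype.type(ret / rcount)
```

View pics/crop.png

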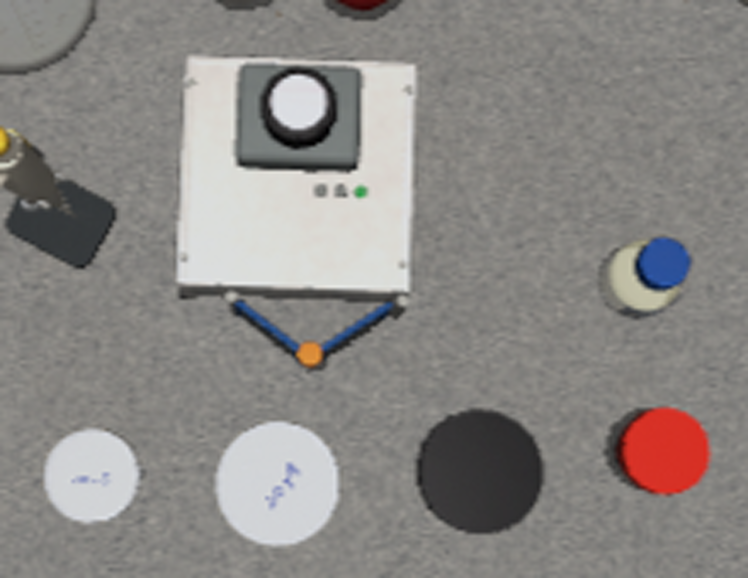

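The crop confirms the target: the larger white disc at crop (277,483), image px (281,262), radius 45 mm. The smaller white one at crop (91,475) and the black one at (480,470) are look-alikes. The fit puts the imager origin at about (0.5575, -0.2404) with yaw -3.5°, and the jamb-to-cap distance comes out at 72 mm with θ≈0.62, which is consistent. Next I'll plan the approach to the post.

```bash
cat >> h.py <<'E'
O=np.array([.5575,-.2404]); YAW=np.radians(-3.47)
RI=np.array([[np.cos(YAW),-np.sin(YAW)],[np.sin(YAW),np.cos(YAW)]])
def w(x,y): return O+RI@np.array([x,y])          # imager (m) -> world
def inv(p): return RI.T@(np.array(p)[:2]-O)
def tool(heading,tilt):                            # heading deg of tool x, tilt deg from vertical, forward
    h=np.radians(heading); t=np.radians(tilt); f=np.array([np.cos(h),np.sin(h),0]); l=np.array([np.sin(h),-np.cos(h),0]); u=np.array([0,0,1.])
    z=np.sin(t)*f-np.cos(t)*u; return np.stack([np.cross(l,z),l,z],1)
def row(pos,Rt,s=None):
    s=s or manip.state(); q=np.array(s["tool_rot"]); Rc=R.from_quat(q[[1,2,3,0]]).as_matrix()
    return np.round(np.r_[1e3*Rc.T@(np.array(pos)-s["tool_pos"]),np.degrees(R.from_matrix(Rc.T@Rt).as_rotvec())],1).tolist()
def post(th): return w(-.005-.072*np.sin(th),-.072+.072*np.cos(th))
PH=-32.8; PP=np.array([np.sin(np.radians(PH)),-np.cos(np.radians(PH))])  # push direction = tool y
E
python3 - <<'E'
from h import *
print("post",post(.62),post(1.47))
T=tool(PH,0)
a=post(.62)-PP*.042
print("pre",a); print(row([*a,.16],T)); print(row([*a,.092],T))
E
```

```text
post [ 0.50994024 -0.25094148] [ 0.47708659 -0.30039785]
pre [ 0.53269199 -0.21563768]
[471.8, -296.3, 70.8, -0.1, 0.0, 45.6]
[471.8, -296.2, 138.8, -0.1, 0.0, 45.6]
```

Request:
play_rows --steps '[[[30, -20, 0, 0, 0, 3], [65, -41, 0, 0, 0, 7], [105, -65, 5, 0, 0, 11], [145, -90, 10, 0, 0, 15], [185, -115, 15, 0, 0, 20], [225, -140, 20, 0, 0, 25], [265, -165, 30, 0, 0, 30], [305, -190, 40, 0, 0, 35], [345, -215, 50, 0, 0, 40], [380, -240, 60, 0, 0, 45], [415, -262, 70, 0, 0, 45.6], [445, -280, 70, 0, 0, 45.6]]]' --claw -1

```text
time: 1.1
tool_pos: [0.4837, -0.2626, 0.1646]
tool_rot: [-0.0, 0.959, -0.283, -0.001]
contact_force: [0.2, -0.2, 0.2]
gripper_width: -0.001
grasp_force: 0.0
```

```bash
python3 - <<'E'
from h import *
T=tool(PH,0); a=post(.62)-PP*.042
s=manip.state(); print(s["time"],s["tool_pos"],s["joint_pos"].round(2),s["gripper_width"]);print(row([*a,.16],T,s)); print(row([*a,.092],T,s))
E
```

```text
1.1 [ 0.4836844  -0.26260218  0.16458188] [-0.63 -0.07  1.85 -0.    1.37  1.51] -0.000842649630681015
[15.7, -66.0, 4.6, -0.0, 0.1, -0.1]
[15.8, -66.0, 72.6, -0.0, 0.1, -0.1]
```

Request:
play_rows --steps '[[[7, -31, 0, 0, 0, 0], [7, -31, 1, 0, 0, 0], [7, -31, 30, 0, 0, 0], [7, -31, 55, 0, 0, 0], [7, -31, 66, 0, 0, 0], [7, -31, 69, 0, 0, 0], [7, -31, 69, 0, 0, 0], [7, -31, 69, 0, 0, 0]]]'

```text
time: 1.77
tool_pos: [0.5101, -0.2416, 0.108]
tool_rot: [-0.003, 0.959, -0.283, 0.003]
contact_force: [-11.8, 20.5, 45.7]
gripper_width: -0.0
grasp_force: 22.8
```

```bash
python3 - <<'E'
from h import *
T=tool(PH,0)
s=manip.state(); print(s["time"],s["tool_pos"],s["contact_force"])
for th in(.62,.75,.9,1.05,1.2,1.35,1.47): print(th,row([*(post(th)-PP*.0225),.092],T,s))
im,d=vision.grab_frame("scene"); cv2.imwrite("pics/s1.png",cv2.resize(im[120:280,200:400],None,fx=3.5,fy=3.5))
E
```

```text
1.7667 [ 0.51014321 -0.24155799  0.10803039] [-11.76196387  20.5078803   45.68951985]
0.62 [4.8, -14.4, 16.2, -0.4, -0.3, -0.0]
0.75 [1.4, -5.7, 16.1, -0.4, -0.3, -0.0]
0.9 [-1.1, 4.8, 16.0, -0.4, -0.3, -0.0]
1.05 [-2.0, 15.6, 15.9, -0.4, -0.3, -0.0]
1.2 [-1.3, 26.3, 15.8, -0.4, -0.3, -0.0]
1.35 [1.1, 36.9, 15.8, -0.4, -0.3, -0.0]
1.47 [4.0, 45.0, 15.7, -0.4, -0.3, -0.0]
```

View pics/s1.png

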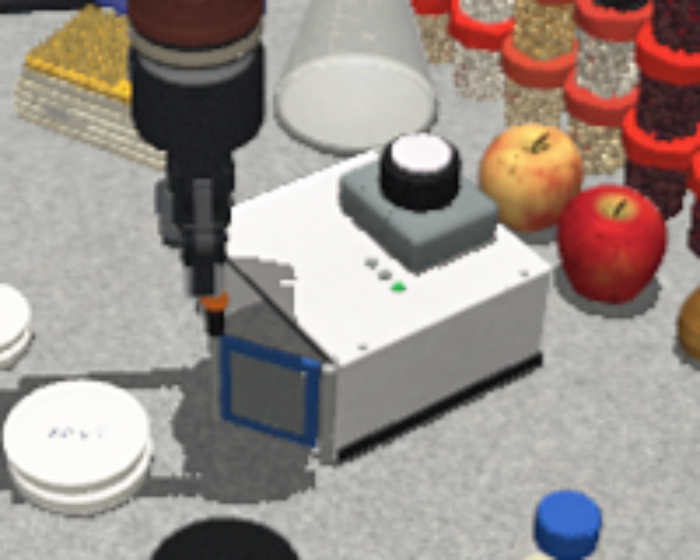

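The finger came down on the orange cap at crop (213,300) because the earlier call had fallen short of its target. I'm lifting off and going farther round towards the hood side.

Request:
play_rows --steps '[[[0, 0, -25, 0, 0, 0], [0, 0, -50, 0, 0, 0], [0, -10, -55, 0, 0, 0], [3, -25, -55, 0, 0, 0], [5, -35, -55, 0, 0, 0], [5, -35, -55, 0, 0, 0], [5, -35, -55, 0, 0, 0]]]'

```text
time: 2.4
tool_pos: [0.5287, -0.2153, 0.1506]
tool_rot: [-0.0, 0.959, -0.282, -0.001]
contact_force: [0.0, -0.9, -0.6]
gripper_width: 0.001
grasp_force: 0.0
```

```bash
python3 - <<'E'
from h import *
T=tool(PH,0)
im,d,P=cloud("top"); s=manip.state(); print(s["time"],s["tool_pos"],s["contact_force"])
print(row([*(post(.62)-PP*.042),.092],T,s))
u0,v0=260,200; q=im[200:235,260:330]; hs=cv2.cvtColor(q,cv2.COLOR_BGR2HSV)
m=(hs[...,0]<20)&(hs[...,1]>150)&(hs[...,2]>120); print("orange",m.sum(),np.nanmedian(P[200:235,260:330][m],0))
E
```

```text
2.45 [ 0.52850272 -0.21555558  0.15064952] [ 0.29259348 -0.35126217 -0.5464028 ]
[3.7, -2.2, 58.6, 0.0, 0.1, -0.0]
orange 0 [nan nan nan]
  return np.nanmean(a, axis, out=out, keepdims=keepdims)
```

Request:
play_rows --steps '[[[3, -3, 10, 0, 0, 0], [3, -3, 30, 0, 0, 0], [3, -3, 45, 0, 0, 0], [3, -3, 54, 0, 0, 0], [3, -3, 58, 0, 0, 0], [3, -3, 58, 0, 0, 0], [3, -3, 58, 0, 0, 0]]]'

```text
time: 3.03
tool_pos: [0.5335, -0.2153, 0.0943]
tool_rot: [0.0, 0.959, -0.283, 0.0]
contact_force: [0.9, -0.2, 0.6]
gripper_width: 0.003
grasp_force: 0.0
```

```bash
python3 - <<'E'
from h import *
T=tool(PH,0)
s=manip.state(); print(s["time"],s["tool_pos"],s["contact_force"])
for th in(.62,.75,.9,1.05,1.2,1.35,1.47): print(th,row([*(post(th)-PP*.0225),.092],T,s))
im,d=vision.grab_frame("scene"); cv2.imwrite("pics/s2.png",cv2.resize(im[120:280,200:400],None,fx=3.5,fy=3.5))
E
```

```text
3.0333 [ 0.53351927 -0.21526746  0.09430484] [ 0.85484088 -0.16704247  0.59909391]
0.62 [-0.5, 20.3, 2.3, 0.0, -0.0, -0.0]
0.75 [-3.9, 29.0, 2.3, 0.0, -0.0, -0.0]
0.9 [-6.4, 39.5, 2.3, 0.0, -0.0, -0.0]
1.05 [-7.3, 50.2, 2.3, 0.0, -0.0, -0.0]
1.2 [-6.6, 61.0, 2.3, 0.0, -0.0, -0.0]
1.35 [-4.2, 71.5, 2.3, 0.0, -0.0, -0.0]
1.47 [-1.3, 79.6, 2.3, 0.0, -0.0, -0.0]
```

View pics/s2.png

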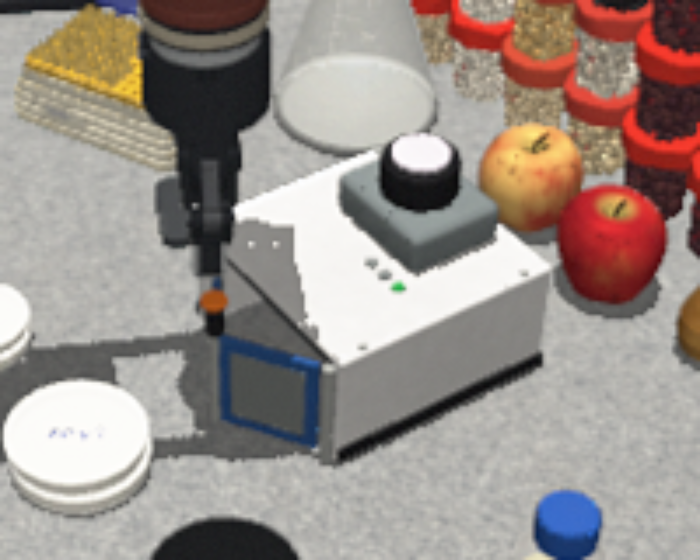

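The fingertips at crop (210,265) are now behind the post and cap at (213,303), at post height. I'll push round the circle.

Request:
play_rows --steps '[[[0, 10, 2, 0, 0, 0], [-1, 20, 2, 0, 0, 0], [-3, 28, 2, 0, 0, 0], [-5, 34, 2, 0, 0, 0], [-6, 40, 2, 0, 0, 0], [-7, 46, 2, 0, 0, 0], [-7, 52, 2, 0, 0, 0], [-7, 58, 2, 0, 0, 0], [-6, 64, 2, 0, 0, 0], [-5, 70, 2, 0, 0, 0], [-3, 75, 2, 0, 0, 0], [-2, 79, 2, 0, 0, 0]]]'

```text
time: 4.08
tool_pos: [0.4887, -0.2812, 0.0921]
tool_rot: [0.0, 0.959, -0.283, 0.0]
contact_force: [-0.1, 3.6, 0.4]
gripper_width: 0.004
grasp_force: 1.2
```

```bash
python3 - <<'E'
from h import *
T=tool(PH,0)
s=manip.state(); print(s["time"],s["tool_pos"],s["contact_force"])
for th in(1.2,1.35,1.47): print(th,row([*(post(th)-PP*.0225),.092],T,s))
im,d=vision.grab_frame("scene"); cv2.imwrite("pics/s3.png",cv2.resize(im[120:280,200:400],None,fx=3.5,fy=3.5))
E
```

```text
4.0833 [ 0.48867845 -0.28120656  0.09213238] [-0.05914057  3.60175201  0.43654882]
1.2 [-4.6, -18.7, 0.1, 0.0, -0.0, -0.1]
1.35 [-2.3, -8.2, 0.1, 0.0, -0.0, -0.1]
1.47 [0.7, -0.1, 0.1, 0.0, -0.0, -0.1]
```

View pics/s3.png

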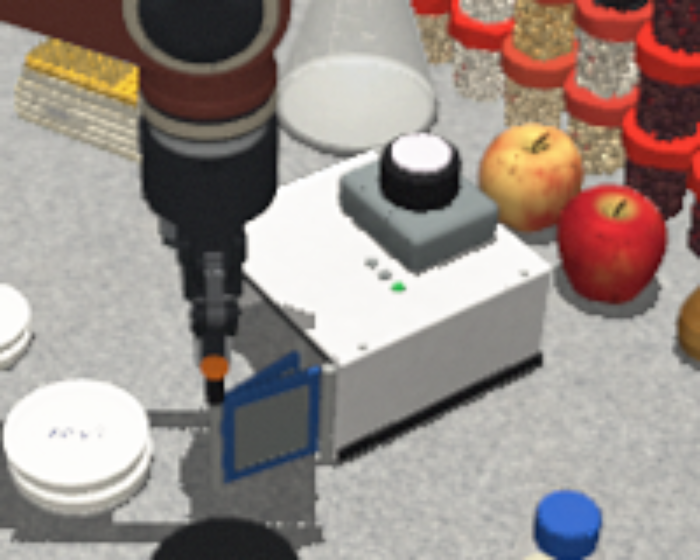

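The door is partly folded: the cap is at crop (213,367) and the outer panel still stands open. The finger is thinner than I assumed, so I'll keep pushing slowly and watch the force for the end stop.

Request:
play_rows --steps '[[[0, 2, 0, 0, 0, 0], [1, 4, 0, 0, 0, 0], [1, 6, 0, 0, 0, 0], [2, 8, 0, 0, 0, 0], [3, 10, 0, 0, 0, 0], [3, 10, 0, 0, 0, 0]]]'

```text
time: 4.63
tool_pos: [0.4871, -0.2867, 0.0922]
tool_rot: [-0.004, 0.959, -0.283, -0.0]
contact_force: [4.3, 14.3, 2.8]
gripper_width: 0.001
grasp_force: 7.5
```

Request:
play_rows --steps '[[[1, 1, 0, 0, 0, 0], [1, 2, 0, 0, 0, 0], [2, 4, 0, 0, 0, 0], [2, 4, 0, 0, 0, 0]]]'

```text
time: 4.97
tool_pos: [0.487, -0.2873, 0.0921]
tool_rot: [-0.008, 0.959, -0.283, -0.002]
contact_force: [5.7, 27.1, 9.1]
gripper_width: 0.003
grasp_force: 13.0
```

```bash
python3 - <<'E'
from h import *
s=manip.state(); print(s["time"],s["tool_pos"],s["contact_force"])
im,d=vision.grab_frame("scene"); cv2.imwrite("pics/s4.png",cv2.resize(im[120:280,200:400],None,fx=3.5,fy=3.5))
im,d,P=cloud("top"); q=im[205:250,285:330]; hs=cv2.cvtColor(q,cv2.COLOR_BGR2HSV)
m=(hs[...,0]<20)&(hs[...,1]>150)&(hs[...,2]>120); print("orange",m.sum(), inv(np.nanmedian(P[205:250,285:330][m],0)) if m.any() else 0)
E
```

```text
4.9667 [ 0.48699958 -0.28727082  0.09206327] [ 5.69479195 27.11204377  9.12314244]
orange 0 0
```

View pics/s4.png

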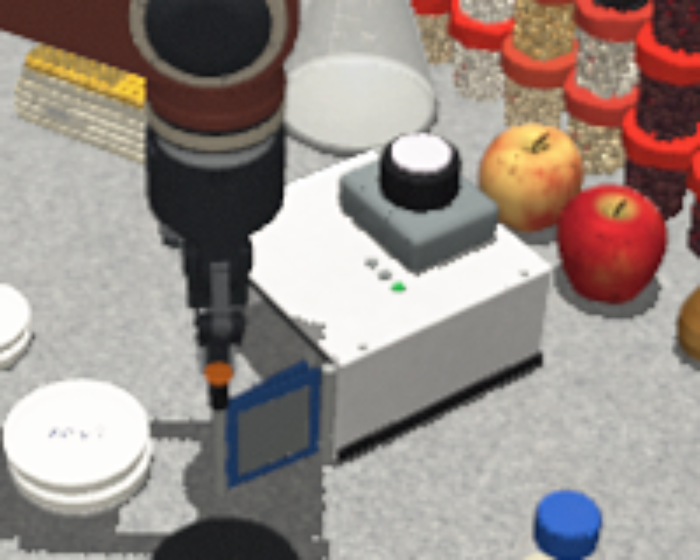

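The force rose to 27 N, so the door is either at its end stop or being pushed radially. I'll locate the cap (crop (218,373), scene px ~(262,227)) from the depth.

```bash
python3 - <<'E'
from h import *
im,d,P=cloud("scene"); q=im[215:240,250:275]; hs=cv2.cvtColor(q,cv2.COLOR_BGR2HSV)
m=(hs[...,0]<20)&(hs[...,1]>150)&(hs[...,2]>100); p=P[215:240,250:275][m]; print(m.sum(),np.nanmedian(p,0))
# ray of cap centroid at z=.107
c=vision.camera_info("scene");K=c["K"];v,u=np.argwhere(m).mean(0)+[215,250]
M=R.from_quat(c["orientation"][[1,2,3,0]]).as_matrix();r=M@np.linalg.inv(K)@[u,v,1]; k=(.107-c["eye"][2])/r[2]; g=c["eye"]+k*r
i=inv(g);print(u,v,g,i,"theta",np.arctan2(-(i[0]+.005),i[1]+.072),np.hypot(i[0]+.005,i[1]+.072)); print("tcp im",inv(manip.state()["tool_pos"]))
E
```

```text
39 [ 0.47591966 -0.30657538  0.11033886]
262.0 226.2051282051282 [ 0.4780898  -0.30366633  0.107     ] [-0.07543536 -0.06795672] theta 1.5134550901933963 0.07055131673935722
tcp im [-0.06751546 -0.0510283 ]
```

θ≈1.51, so the door is fully folded. I'll back off the post, lift, and go behind the dish.

Request:
play_rows --steps '[[[-4, -8, 0, 0, 0, 0], [-10, -17, 0, 0, 0, 0], [-14, -25, 0, 0, 0, 0], [-14, -25, -15, 0, 0, 0], [-14, -25, -30, 0, 0, 0], [-14, -25, -40, 0, 0, 0], [-14, -25, -40, 0, 0, 0]]]' --claw 0

```text
time: 5.7
tool_pos: [0.4887, -0.2677, 0.1354]
tool_rot: [0.001, 0.959, -0.283, 0.003]
contact_force: [-0.5, -0.3, -0.4]
gripper_width: 0.495
grasp_force: 0.0
```

```bash
cat >> h.py <<'E'
HD=np.degrees(YAW)
E
python3 - <<'E'
from h import *
s=manip.state(); print(s["time"],s["tool_pos"],s["gripper_width"],s["contact_force"])
D=inv([.4226,-.226]); print("dish im",D)
p=w(D[0]-.078,D[1]); print(p)
print(row([*p,.11],tool(HD,0),s))
im,d,P=cloud("scene"); c=vision.camera_info("scene");hs=cv2.cvtColor(im,cv2.COLOR_BGR2HSV)
m=np.zeros(im.shape[:2],bool); m[210:245,245:290]=True; m&=(hs[...,0]<20)&(hs[...,1]>150)&(hs[...,2]>100)
v,u=np.argwhere(m).mean(0);r=R.from_quat(c["orientation"][[1,2,3,0]]).as_matrix()@np.linalg.inv(c["K"])@[u,v,1]; i=inv(c["eye"]+(.107-c["eye"][2])/r[2]*r)
print(u,v,"theta",np.arctan2(-(i[0]+.005),i[1]+.072))
E
```

```text
5.7 [ 0.48869849 -0.2677253   0.13543932] 0.49484670113611456 [-0.48468966 -0.26559472 -0.4493793 ]
dish im [-0.13552425  0.00620865]
[ 0.344743   -0.22127898]
[-146.3, 39.0, 24.7, 0.2, -0.3, -29.4]
261.9189189189189 226.45945945945945 theta 1.521465853479825
```

Request:
play_rows --steps '[[[-20, 5, 0, 0, 0, -4], [-45, 12, 5, 0, 0, -10], [-70, 19, 10, 0, 0, -16], [-95, 26, 18, 0, 0, -22], [-120, 33, 22, 0, 0, -28], [-138, 37, 25, 0, 0, -29.4], [-146, 39, 25, 0, 0, -29.4], [-146, 39, 25, 0, 0, -29.4], [-146, 39, 25, 0, 0, -29.4]]]'

```text
time: 6.5
tool_pos: [0.3431, -0.2199, 0.1066]
tool_rot: [0.0, 1.0, -0.03, -0.0]
contact_force: [-0.3, -0.9, -0.3]
gripper_width: 0.5
grasp_force: 0.0
```

```bash
python3 - <<'E'
from h import *
s=manip.state(); print(s["time"],s["tool_pos"],s["joint_pos"].round(2),s["contact_force"])
D=inv([.4226,-.226]); print(inv(s["tool_pos"]))
print(row([*w(D[0]-.078,D[1]),.012],tool(HD,0),s))
E
```

```text
6.5 [ 0.34310182 -0.21986061  0.10664215] [-0.75 -0.4   2.22 -0.    1.32  0.88] [-0.27864724 -0.85520208 -0.26193015]
[-0.21524827  0.00752509]
[1.7, 1.3, 94.6, 0.0, 0.0, -0.0]
```

Request:
play_rows --steps '[[[2, 1, 25, 0, 0, 0], [2, 1, 55, 0, 0, 0], [2, 1, 80, 0, 0, 0], [2, 1, 92, 0, 0, 0], [2, 1, 94, 0, 0, 0], [2, 1, 94, 0, 0, 0]]]'

```text
time: 7.0
tool_pos: [0.3453, -0.2207, 0.0124]
tool_rot: [-0.001, 1.0, -0.03, -0.001]
contact_force: [0.5, -0.1, -0.3]
gripper_width: 0.503
grasp_force: 0.0
```

Request:
play_rows --steps '[[[5, 0, 0, 0, 0, 0], [10, 0, 0, 0, 0, 0], [15, 0, 0, 0, 0, 0], [20, 0, 0, 0, 0, 0], [26, 0, 0, 0, 0, 0], [32, 0, 0, 0, 0, 0], [38, 0, 0, 0, 0, 0], [44, 0, 0, 0, 0, 0], [50, 0, 0, 0, 0, 0], [56, 0, 0, 0, 0, 0], [61, 0, 0, 0, 0, 0], [63, 0, 0, 0, 0, 0]]]'

```text
time: 8.0
tool_pos: [0.4091, -0.2248, 0.0132]
tool_rot: [0.0, 1.0, -0.03, 0.0]
contact_force: [0.6, 0.0, 0.8]
gripper_width: 0.502
grasp_force: 0.2
```

```bash
python3 - <<'E'
from h import *
im,d,P=cloud("top"); s=manip.state(); print(s["time"],s["tool_pos"],inv(s["tool_pos"]),s["contact_force"])
Z=P[...,2]; v,u=np.mgrid[0:420,0:560]; hs=cv2.cvtColor(im,cv2.COLOR_BGR2HSV)
m=(abs(Z-.033)<.006)&(abs(u-283)<35)&(v>190)&(v<290)&(hs[...,1]<60)&(hs[...,2]>150)
q=P[m][:,:2].astype(np.float32); print(m.sum(),[c if np.isscalar(c) else inv(c) for c in cv2.minEnclosingCircle(q)])
cv2.imwrite("pics/t5.png",cv2.resize(im[120:320,180:400],None,fx=3,fy=3))
E
```

```text
8.05 [ 0.40907273 -0.22478169  0.01323076] [-0.14910046  0.00660598] [0.32740946 1.33741852 0.12955362]
418 [array([-0.09021332,  0.001264  ]), 0.04239239543676376]
```

View pics/t5.png

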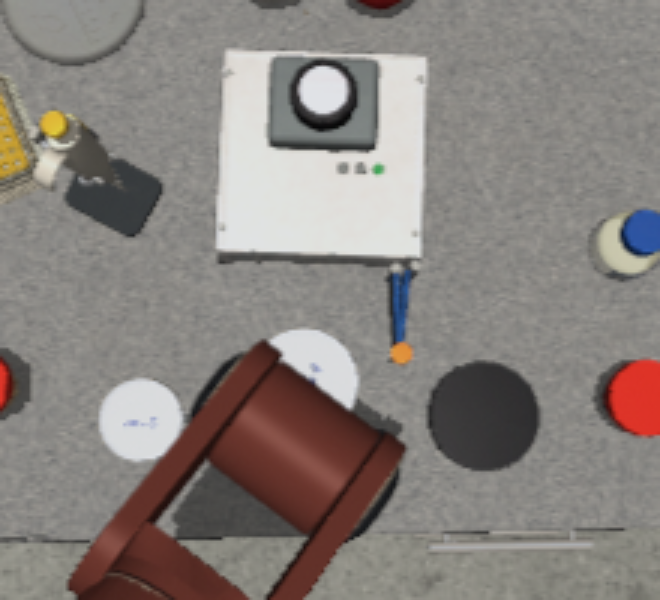

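The top view shows the door folded flat (crop (400,265–353)) and the dish moving straight towards the opening, visible at (315,370). I'll continue pushing.

Request:
play_rows --steps '[[[6, 0, 0, 0, 0, 0], [13, 0, 0, 0, 0, 0], [20, 0, 0, 0, 0, 0], [27, 0, 0, 0, 0, 0], [34, 0, 0, 0, 0, 0], [41, 0, 0, 0, 0, 0], [48, 0, 0, 0, 0, 0], [55, 0, 0, 0, 0, 0], [62, 0, 0, 0, 0, 0], [69, 0, 0, 0, 0, 0], [74, 0, 0, 0, 0, 0], [77, 0, 0, 0, 0, 0]]]'

```text
time: 9.05
tool_pos: [0.4859, -0.2294, 0.0133]
tool_rot: [0.0, 1.0, -0.03, 0.0]
contact_force: [-1.2, 0.9, 0.3]
gripper_width: 0.501
grasp_force: 0.2
```

Request:
play_rows --steps '[[[4, 0, 0, 0, 0, 0], [8, 0, 0, 0, 0, 0], [12, 0, 0, 0, 0, 0], [16, 0, 0, 0, 0, 0], [18, 0, 0, 0, 0, 0], [18, 0, 0, 0, 0, 0], [8, 0, 0, 0, 0, 0], [-10, 0, 0, 0, 0, 0], [-30, 0, 0, 0, 0, 0], [-30, 0, -20, 0, 0, 0], [-30, 0, -40, 0, 0, 0], [-30, 0, -40, 0, 0, 0]]]'

```text
time: 10.05
tool_pos: [0.4565, -0.229, 0.0569]
tool_rot: [0.002, 1.0, -0.03, 0.003]
contact_force: [0.7, -1.0, 0.2]
gripper_width: 0.497
grasp_force: 0.0
```

```bash
python3 - <<'E'
from h import *
im,d,P=cloud("scene"); s=manip.state(); print(s["time"],s["tool_pos"],inv(s["tool_pos"]),s["joint_pos"].round(2),s["contact_force"])
for x in(-.085,-.05,-.035,-.02): print(row([*w(x,.005),.012],tool(HD,60),s))
cv2.imwrite("pics/s6.png",cv2.resize(im[120:290,190:390],None,fx=3.5,fy=3.5))
print(row([*w(-.1,.005),.06],tool(HD,60),s))
E
```

```text
10.1 [ 0.45604003 -0.22856001  0.05543849] [-0.10199058  0.00567732] [-0.61 -0.04  2.02 -0.    1.16  1.02] [-0.67286087  0.55153766  0.89608938]
[16.8, 0.6, 43.5, 0.1, 59.8, 0.1]
[51.8, 0.6, 43.7, 0.1, 59.8, 0.1]
[66.8, 0.6, 43.7, 0.1, 59.8, 0.1]
[81.8, 0.6, 43.8, 0.1, 59.8, 0.1]
[2.0, 0.7, -4.6, 0.1, 59.8, 0.1]
```

View pics/s6.png

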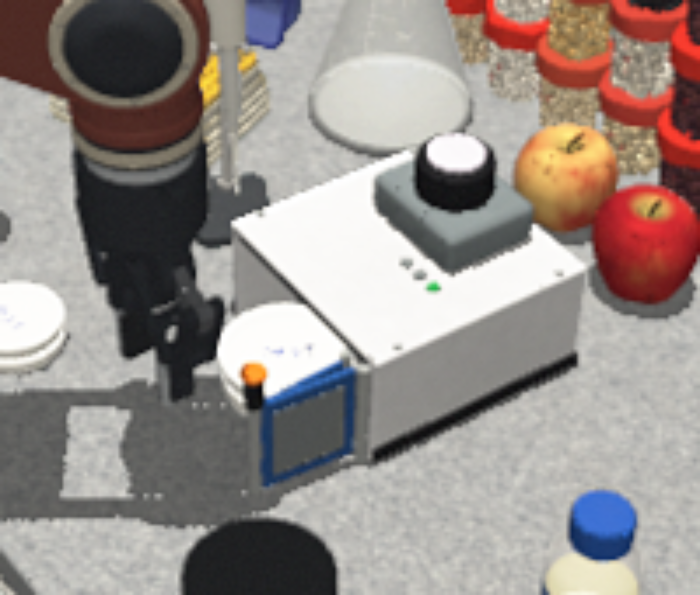

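The dish has partly entered the opening (crop (285,350)), with the folded door clear beside it. To reach under the roof I need to tilt the tool forward, so I'll try that in free space behind the dish.

Request:
play_rows --steps '[[[-5, 0, -5, 0, 6, 0], [-10, 0, -10, 0, 12, 0], [-15, 0, -15, 0, 18, 0], [-15, 0, -20, 0, 24, 0], [-15, 0, -20, 0, 30, 0], [-15, 0, -20, 0, 36, 0], [-15, 0, -20, 0, 42, 0], [-15, 0, -20, 0, 48, 0], [-15, 0, -20, 0, 48, 0], [-15, 0, -20, 0, 48, 0]]]'

```text
time: 10.93
tool_pos: [0.4385, -0.2258, 0.0706]
tool_rot: [0.011, 0.914, -0.029, 0.404]
contact_force: [-0.3, -1.2, -1.0]
gripper_width: 0.501
grasp_force: 0.0
```

```bash
cat > st.py <<'E'
from h import *
s=manip.state(); q=np.array(s["tool_rot"]); M=R.from_quat(q[[1,2,3,0]]).as_matrix()
print(round(s["time"],2),"im",inv(s["tool_pos"]).round(4),"z",s["tool_pos"][2].round(4),"q",s["joint_pos"].round(2),"F",(RI.T@s["contact_force"][:2]).round(1),s["contact_force"][2].round(1))
print("tilt",np.degrees(np.arccos(-M[2,2])).round(1),"head",np.degrees(np.arctan2(M[1,2],M[0,2])).round(1),"ytool z",M[2,1].round(3))
E
python3 st.py
```

```text
10.93 im [-0.1197  0.0074] z 0.0706 q [-0.98 -0.48  2.51  0.97  0.8   0.05] F [-0.3 -1.3] -1.0
tilt 47.7 head -3.4 ytool z -0.004
```

The tilt works, with joint 4 going positive (0.97). Next: more tilt, moving forward and down behind the dish.

```bash
python3 - <<'E'
from h import *
print(row([*w(-.09,.006),.05],tool(HD,53)));print(row([*w(-.075,.005),.02],tool(HD,58)));print(row([*w(-.068,.005),.013],tool(HD,58)))
E
```

```text
[4.7, 1.4, 35.8, -0.1, 5.3, -0.2]
[-7.4, 2.5, 67.1, -0.0, 10.3, -0.2]
[-7.9, 2.5, 77.0, -0.0, 10.3, -0.2]
```

Request:
play_rows --steps '[[[1, 0, 10, 0, 2, 0], [3, 1, 20, 0, 3, 0], [5, 1, 30, 0, 5, 0], [3, 2, 42, 0, 7, 0], [-2, 2, 55, 0, 9, 0], [-7, 2, 66, 0, 10, 0], [-8, 2, 74, 0, 10, 0], [-8, 2, 74, 0, 10, 0], [-8, 2, 74, 0, 10, 0]]]'

```text
time: 11.68
tool_pos: [0.4907, -0.2314, 0.018]
tool_rot: [0.014, 0.875, -0.025, 0.484]
contact_force: [-0.7, 0.0, -0.5]
gripper_width: 0.504
grasp_force: 0.0
```

```bash
python3 st.py; python3 - <<'E'
from h import *
im,d=vision.grab_frame("scene")
cv2.imwrite("pics/s7.png",cv2.resize(im[120:290,160:380],None,fx=3.4,fy=3.4))
for x in(-.06,-.03,0.,.02,.04): print(x,row([*w(x,.005),.012],tool(HD,60)))
E
```

```text
11.68 im [-0.0672  0.0049] z 0.018 q [-0.93 -0.1   2.44  1.57  0.71 -0.57] F [-0.7 -0. ] -0.5
tilt 57.9 head -3.3 ytool z -0.001
-0.06 [-1.7, -0.4, 9.6, -0.1, 2.0, 0.1]
-0.03 [14.2, -0.3, 35.0, -0.1, 2.0, 0.1]
0.0 [30.1, -0.2, 60.5, -0.1, 2.0, 0.1]
0.02 [40.7, -0.2, 77.4, -0.1, 2.0, 0.1]
0.04 [51.3, -0.1, 94.4, -0.1, 2.0, 0.1]
```

View pics/s7.png

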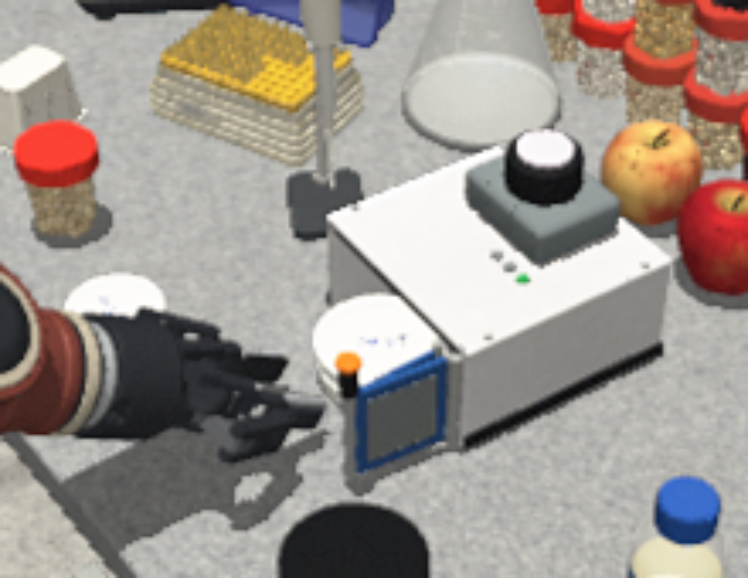

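Side view: the tilted fingers at crop (310,415) point at the dish (crop (380,345)) with a small gap, and the door post at (348,370) is clear. I'll push forward under the roof.

Request:
play_rows --steps '[[[-1, 0, 6, 0, 1, 0], [0, 0, 12, 0, 2, 0], [3, 0, 17, 0, 2, 0], [6, 0, 22, 0, 2, 0], [9, 0, 27, 0, 2, 0], [12, 0, 32, 0, 2, 0], [15, 0, 37, 0, 2, 0], [18, 0, 41, 0, 2, 0], [21, 0, 46, 0, 2, 0], [23, 0, 50, 0, 2, 0], [25, 0, 52, 0, 2, 0], [25, 0, 52, 0, 2, 0]]]'

```text
time: 12.73
tool_pos: [0.5475, -0.235, 0.0115]
tool_rot: [0.015, 0.866, -0.026, 0.5]
contact_force: [-0.6, -0.6, 0.1]
gripper_width: 0.502
grasp_force: 0.0
```

```bash
python3 st.py; python3 - <<'E'
from h import *
im,d=vision.grab_frame("scene")
cv2.imwrite("pics/s8.png",cv2.resize(im[120:290,160:380],None,fx=3.4,fy=3.4))
for x in(.0,.02,.04): print(x,row([*w(x,.005),.013],tool(HD,60)))
E
```

```text
12.73 im [-0.0103  0.0048] z 0.0115 q [-0.82  0.06  2.33  1.77  0.66 -0.69] F [-0.5 -0.6] 0.1
tilt 60.0 head -3.4 ytool z 0.0
0.0 [6.7, -0.2, 8.4, -0.0, 0.0, 0.0]
0.02 [16.7, -0.1, 25.7, -0.0, 0.0, 0.0]
0.04 [26.7, -0.1, 43.1, -0.0, 0.0, 0.0]
```

View pics/s8.png

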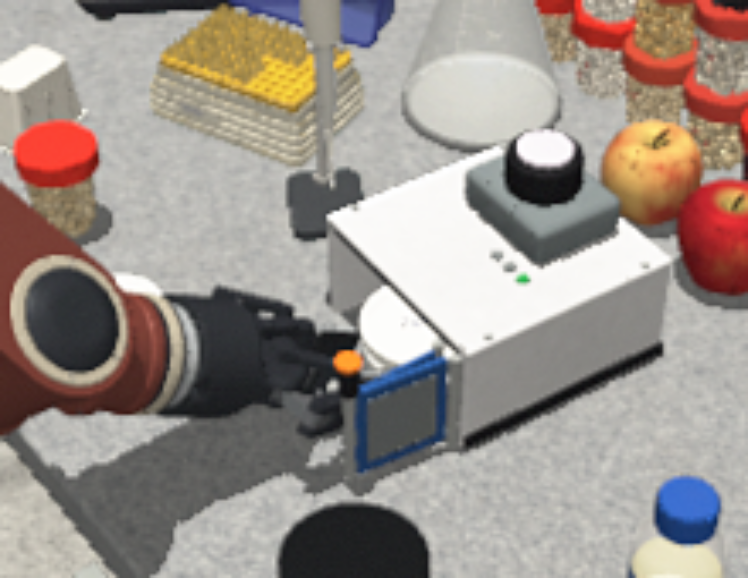

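The dish is moving under the hood (crop (405,330)), and the gripper is clear of the post at (348,370). That used up my pictures, so I'll work from force and depth numbers only. Slow pushing comes next.

Request:
play_rows --steps '[[[2, 0, 3, 0, 0, 0], [4, 0, 6, 0, 0, 0], [6, 0, 9, 0, 0, 0], [8, 0, 12, 0, 0, 0], [10, 0, 15, 0, 0, 0], [10, 0, 16, 0, 0, 0], [10, 0, 16, 0, 0, 0]]]'

```text
time: 13.37
tool_pos: [0.5661, -0.2362, 0.0122]
tool_rot: [0.015, 0.866, -0.026, 0.5]
contact_force: [-0.7, 0.7, 0.2]
gripper_width: 0.502
grasp_force: 0.0
```

Request:
play_rows --steps '[[[1, 0, 2, 0, 0, 0], [2, 0, 3, 0, 0, 0], [3, 0, 5, 0, 0, 0], [4, 0, 7, 0, 0, 0], [4, 0, 7, 0, 0, 0]]]'

```text
time: 13.78
tool_pos: [0.5736, -0.2365, 0.0116]
tool_rot: [0.015, 0.866, -0.026, 0.5]
contact_force: [-4.8, -0.0, 1.9]
gripper_width: 0.497
grasp_force: 2.4
```

```bash
python3 st.py; python3 - <<'E'
from h import *
im,d,P=cloud("scene"); Z=P[...,2]; v,u=np.mgrid[0:420,0:560]; hs=cv2.cvtColor(im,cv2.COLOR_BGR2HSV)
I=(P[...,:2]-O)@RI
m=(abs(Z-.033)<.005)&(hs[...,2]>120)&(hs[...,1]<60)&(abs(I[...,1])<.055)&(I[...,0]>-.06)&(I[...,0]<.1)
print(m.sum(),I[m].min(0),I[m].max(0))
E
```

```text
13.78 im [0.0158 0.0048] z 0.0116 q [-0.78  0.11  2.28  1.8   0.62 -0.69] F [-4.8 -0.3] 1.9
tilt 60.0 head -3.4 ytool z -0.0
142 [-0.02617231 -0.03163348] [0.03129398 0.03777722]
```

Contact at about 4.8 N with TCP x=16 mm, as expected for the stop. I'll press slightly and hold.

Request:
play_rows --steps '[[[1, 0, 1, 0, 0, 0], [2, 0, 3, 0, 0, 0], [2, 0, 4, 0, 0, 0], [2, 0, 4, 0, 0, 0], [2, 0, 4, 0, 0, 0], [2, 0, 4, 0, 0, 0]]]'

```text
time: 14.33
tool_pos: [0.5777, -0.2367, 0.0113]
tool_rot: [0.015, 0.866, -0.026, 0.5]
contact_force: [-8.1, 0.3, 3.1]
gripper_width: 0.5
grasp_force: 3.9
```

```bash
python3 st.py; python3 - <<'E'
from h import *
im,d,P=cloud("scene"); Z=P[...,2]; hs=cv2.cvtColor(im,cv2.COLOR_BGR2HSV)
I=(P[...,:2]-O)@RI
m=(abs(Z-.033)<.004)&(hs[...,2]>120)&(hs[...,1]<60)&(abs(I[...,1])<.055)&(I[...,0]>-.06)&(I[...,0]<.1)
for a in np.arange(-.03,.04,.005):
    k=m&(abs(I[...,0]-a)<.0025); print(a.round(3),k.sum(),np.round([I[k][:,1].min(),I[k][:,1].max()],3) if k.any() else "", np.median(im[k],0) if k.any() else "")
E
```

```text
14.33 im [0.0199 0.0049] z 0.0113 q [-0.77  0.11  2.27  1.81  0.62 -0.69] F [-8.1 -0.2] 3.1
tilt 60.0 head -3.5 ytool z -0.001
-0.03 0  
-0.025 1 [-0.014 -0.014] [140. 141. 141.]
-0.02 0  
-0.015 0  
-0.01 0  
-0.005 1 [0.039 0.039] [129. 133. 133.]
0.0 1 [-0.015 -0.015] [154. 156. 156.]
0.005 3 [-0.019  0.032] [133. 134. 133.]
0.01 1 [-0.018 -0.018] [152. 161. 164.]
0.015 15 [-0.016  0.013] [183. 195. 199.]
0.02 30 [-0.016  0.026] [253.  254.  254.5]
0.025 32 [-0.024  0.034] [255. 255. 255.]
0.03 26 [-0.029  0.033] [183.5 193.  197. ]
0.035 0  
0.04 0
```

The dish's near edge is at about x=15 mm, so its centre is near 60 mm, pressed at about 8 N for roughly 0.5 s. I'll back straight out.

Request:
play_rows --steps '[[[0, 0, 0, 0, 0, 0], [0, 0, 0, 0, 0, 0], [-1, 0, -2, 0, 0, 0], [-2, 0, -4, 0, 0, 0], [-4, 0, -7, 0, 0, 0], [-6, 0, -11, 0, 0, 0], [-10, 0, -18, 0, 0, 0], [-15, 0, -26, 0, 0, 0], [-20, 0, -35, 0, 0, 0], [-26, 0, -45, 0, 0, 0], [-32, 0, -55, 0, 0, 0], [-36, 0, -63, 0, 0, 0]]]'

```text
time: 15.38
tool_pos: [0.5041, -0.2321, 0.0116]
tool_rot: [0.015, 0.866, -0.026, 0.499]
contact_force: [0.3, 0.4, -0.0]
gripper_width: 0.5
grasp_force: 0.0
```

Request:
play_rows --steps '[[[-6, 0, -10, 0, 0, 0], [-6, 0, -10, 0, 0, 0], [-6, 0, -10, 0, 0, 0]]]'

```text
time: 15.63
tool_pos: [0.4935, -0.2321, 0.0119]
tool_rot: [0.015, 0.866, -0.027, 0.5]
contact_force: [-0.0, 0.0, 0.0]
gripper_width: 0.501
grasp_force: 0.0
```

```bash
python3 st.py; python3 - <<'E'
from h import *
im,d,P=cloud("scene"); Z=P[...,2]; hs=cv2.cvtColor(im,cv2.COLOR_BGR2HSV)
I=(P[...,:2]-O)@RI
m=(abs(Z-.033)<.004)&(hs[...,2]>110)&(hs[...,1]<60)&(abs(I[...,1])<.055)&(I[...,0]>-.01)&(I[...,0]<.1)
for a in np.arange(0,.04,.004):
    k=m&(abs(I[...,0]-a)<.002); print(a.round(3),k.sum(),np.round([I[k][:,1].min(),I[k][:,1].max()],3) if k.any() else "")
c=vision.camera_info("scene"); m=np.zeros(im.shape[:2],bool); m[210:245,245:290]=True; m&=(hs[...,0]<20)&(hs[...,1]>150)&(hs[...,2]>100)
v,u=np.argwhere(m).mean(0);r=R.from_quat(c["orientation"][[1,2,3,0]]).as_matrix()@np.linalg.inv(c["K"])@[u,v,1]; i=inv(c["eye"]+(.107-c["eye"][2])/r[2]*r)
print("theta",np.arctan2(-(i[0]+.005),i[1]+.072))
E
```

```text
15.63 im [-0.0644  0.0044] z 0.0119 q [-0.94 -0.05  2.44  1.67  0.73 -0.67] F [-0.  0.] 0.0
tilt 60.0 head -3.5 ytool z -0.0
0.0 0 
0.004 0 
0.008 7 [-0.012  0.008]
0.012 23 [-0.014  0.022]
0.016 25 [-0.018  0.029]
0.02 25 [-0.018  0.03 ]
0.024 29 [-0.029  0.037]
0.028 32 [-0.029  0.04 ]
0.032 7 [-0.03   0.036]
0.036 0 
theta 1.524092604160357
```

```bash
python3 -c "
from plant import order; print(order.job_done())"
```

```text
the job is handed in; nothing more can be done
None
```

I folded the door flat and slid the dish stack under the hood. I pressed it against the sprung stop at about 8 N for roughly 0.5 s, backed the arm clear and handed the job in (no verdict returned); by depth the dish centre is about 53–55 mm in. I viewed 11 pictures against the limit of 10, and early on a finger landed on the post's cap at about 46 N before I lifted off.

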